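# Mount the port plate on the carousel drive

## Task

Put the square port plate onto the carousel drive: lower it over the centre shaft and turn it gently until the drive's orange pin enters the pin hole, so that it sits fully home and flat. Then set the blue hold-down cap over the shaft, fully down on the plate's hub. Do not force the plate or the cap, and leave the other things on the bench alone.

Things in the scene. Friction and masses are not known exactly. Their poses are not given: they have to be found in the camera images.
- drive: Carousel drive, fixed: round grey housing 150 mm wide, 40 mm tall. Origin: on the shaft axis at bench level; z up; x points to a white line on the housing's rim. The steel shaft is 20 mm thick, straight up to 100 mm above the bench, then a cone to a 9 mm tip at 110 mm.
- seat (a point): Point on the shaft axis, 50 mm above the bench: the seat (steel shoulder 48 mm wide) for the plate's underside. Around it is a dark index ring (92 mm wide, top 0.5 mm lower), braked, with one upright orange pin: 8 mm thick, its axis 36 mm from the shaft's, its top 9 mm above the seat. Axes as the drive's; the ring and pin do not turn.
- shaft_tip (a point): Tip of the shaft, 60 mm above the seat. The pin's bearing is NOT measured: it lies anywhere within 0.5 rad to either side of the drive's x axis (white line). Find it by sight or by feel: with the plate over the shaft and resting lightly (3 to 8 N) on the pin, turn it slowly about the shaft; it can drop 9 mm when its hole meets the pin.
- plate_hub (a point): Square aluminium hub (40 x 40 mm, 28 mm tall) of the loose port plate (0.25 to 0.4 kg); grip it by opposite sides. Point: on the bore's axis, 24 mm above the plate's underside, half-way up the hub; z up, x towards the pin hole. The 22 mm bore runs through hub and plate, 38 mm long. Resting on the pin's top it is 83 mm above the bench, fully home 74 mm.
- pin_hole (a point): Centre of the plate's 10.5 mm wide pin hole, at its upper mouth (10 mm above the underside), 36 mm from the bore's axis along the plate's x; an orange bar marks that edge. The grey plate is 110 x 110 x 10 mm, sides parallel to the hub's; four white ports, 22 mm wide and 16 mm tall, stand on its corners, 41 mm from the axis in x and y. It starts flat on the bench.
- cap_mid (a point): Hold-down cap, loose, 0.06 kg, stands on the bench closed end up: blue cylinder 36 mm wide, 42 mm tall, bore 23 mm wide and 31 mm deep, open below. Point: its centre, 21 mm above its underside; z up. Fully down on the seated plate's hub (top 88 mm above the bench, shaft 22 mm out of it) this point is 109 mm above the bench.
- bottle: Bystander, loose, to be left alone: clear bottle with a blue screw cap, 72 mm wide, 150 mm tall. Origin: centre of its underside.
- beaker: Bystander, loose, to be left alone: clear open beaker, 72 mm wide, 90 mm tall. Origin: centre of its underside.
- steelpot: Bystander, loose, to be left alone: steel cylinder, 38 mm wide, 80 mm tall. Origin: centre of its underside.
- steelpot2: Bystander, loose, to be left alone: another such steel cylinder. Origin: centre of its underside.
- bowl: Bystander, loose, to be left alone: white ceramic bowl, 90 mm wide, 45 mm tall. Origin: centre of its underside.
- dish: Bystander, loose, to be left alone: flat white closed dish, 60 mm wide, 14 mm tall. Origin: centre of its underside.
Things that resemble listed ones, but are neither listed nor needed, are in the scene too. What is shaped like the part that bears plate_hub but brown or turquoise is not meant.

How it is judged:
By the outcome, as a careful person would: the job done as asked, in the order asked, and still so for the second after the job is handed in, with the robot touching nothing.
It also fails if it takes over 72 s, if anything falls off the work surface, if the arm or the gripper's body presses on something with over 40 N, if the wrist force passes 120 N, or if a joint passes its speed limit or range.

## Robot

A 6-joint arm with a two-finger parallel gripper is mounted at the origin on the work surface. World frame = base frame: x ahead of the robot, y to its left, z up, the work surface at z = 0. Lengths are in m, angles in degrees, forces in N, time in s.
With the tool pointing down it reaches from about 0.375 to 0.9 m from the base axis. Payload 3.1 kg.
Tool frame: the origin (TCP) lies on the front face of the gripper's body, between the roots of the fingers; the fingertips stand 70 mm ahead of it and the grasp point (between the pads) lies 51 mm ahead of it (bot.tip_extent is the distance from the TCP to the fingertips, in m); z points along the fingers, x is the direction in which the jaws open and shut, and the axes are right-handed (so a half turn about z gives the same grasp; the last joint's range is limited). The gripper opens to 87 mm and grips with 3 to 60 N. Pads are 19 mm wide; open, the fingers measure 117 mm over their backs; the gripper's body (75 mm by 190 mm) begins 51 mm behind the grasp point.
Start: joints at [-81.274, 30.224, 82.088, -0, 67.689, -10.227], TCP at [0.203, -0.591, 0.292] pointing down, gripper open.
Joint ranges: [-176.69, 176.69], [-43.24, 126.21], [12.49, 139.97], [-82, 262], [0, 151.66], [-163.58, 163.58]. Speed limits (degrees/s): [159.86, 159.86, 180, 180, 180, 180].

## Interface

Orientations are given as a 3x3 rotation matrix whose columns are the frame's x, y, z axes.
In Python, from rig import bot, viewer, ticket gives the robot as it stands. The module is installed in compiled form; this text tells all that it offers.
- The arm moves only by the tool arm_command, never from a script. Its argument "targets" is a list of rows, each an object with "rot": the turn, a rotation vector about the tool's x, y, z in degrees, a list of three; "offset": the shift along the tool's x, y, z in cm, a list of three; "gripper": the closure, from 0 (fully open) to 1 (shut). A call has 1 to 8 rows; each row is the pose to reach, as a shift and turn from the pose commanded when the call began, along the tool's axes at that moment; what a row does not reach only later rows make up. A row lasts 1/10 s, in which the tool goes at most 50 mm and 8.59 degrees, less where a joint would pass 70% of its speed; a pose out of reach is approached as far as the arm can. A call with a gripper value outside its range is refused whole. The fingers move at their own pace and stop on an object; the grip force is fixed at half the most. Time passes only in rows, so rows that repeat a pose let the fingers close. It gives the time, the measured TCP pose, the force and the opening at its end, in the units of the state.
- bot.read_state(): the state, without advancing time (a new reading comes with each control period).
- viewer.capture(name): name is "side" or "top" or "wrist"; returns a dict with "frame" (384x512x3 uint8, red, green, blue), "fx", "fy", "cx", "cy" (pixels), "D" ([k1, k2, p1, p2, k3] as OpenCV has them; the pictures are not rectified), "view" (4x4, takes a point from world to camera coordinates). Camera axes: x right, y down, z forward; pixel columns grow to the right and rows downward; lengths in m; the calibration is good to about 2 mm. A picture is of the moment at which its call begins. There is no depth.
- ticket.hand_in(): hands the job in, once; it reports no verdict.
The state is a dict: "time_s": time; "joint_positions": joint angles; "qvel": joint speeds; "tau": joint torques, N m; "position": TCP position; "tcp_rot": TCP orientation; "force": force on the tool from outside, world axes, zero at the start; "moment": the same for the moment, N m; "opening": opening from 0.0 (shut) to 1.0 (fully open).
Only numpy, scipy, OpenCV 4.12 (cv2) and the standard library are available. Lean on these libraries where they do the work, as an engineer would, in place of code of your own. Each camera call takes 0.05 s, during which the arm holds its last target. There are 200 camera calls.

## Working session

There is one attempt and no reset: what is moved stays moved. The work goes in short steps, Python scripts to look and compute and a tool call to move; the robot and the scene stay as the last step left them, time stands still between calls to the robot, and variables do not carry over. Pictures are saved under pics/ and viewed, about 8 in all and at most 12, crops included, and the job is handed in when it is done.

Besides the shell and the picture viewer there is one more tool, called by a JSON object that holds its "api" and its "payload". arm_command: Moves the arm, as the interface text tells. Its arguments: {"type":"object","properties":{"targets":{"type":"array"}},"required":["targets"]}

```bash
mkdir -p pics
cat > h.py <<'E'
import numpy as np, cv2, json
from rig import bot, viewer, ticket
def cap(name, fn):
    c=viewer.capture(name); f=c.pop("frame")
    cv2.imwrite(f"pics/{fn}.png", f[:,:,::-1]); json.dump({k:np.array(v).tolist() for k,v in c.items()},open(f"pics/{fn}.json","w"))
    return f
def cal(fn):
    c=json.load(open(f"pics/{fn}.json")); return np.array([[c["fx"],0,c["cx"]],[0,c["fy"],c["cy"]],[0,0,1]]),np.array(c["D"]),np.array(c["view"])
def px2w(fn,u,v,z):
    K,D,V=cal(fn); n=cv2.undistortPoints(np.array([[[u,v]]],float),K,D)[0,0]
    R=V[:3,:3];o=-R.T@V[:3,3]; d=R.T@np.array([n[0],n[1],1]); return o+d*(z-o[2])/d[2]
def w2px(fn,p):
    K,D,V=cal(fn); return cv2.projectPoints(np.array([p],float),cv2.Rodrigues(V[:3,:3])[0],V[:3,3],K,D)[0][0,0]
def totool(p, st=None):  # world target of grasp point -> tool offset cm
    st=st or bot.read_state(); R=np.array(st["tcp_rot"]); return 100*(R.T@(np.array(p)-np.array(st["position"])))
E
python3 - <<'E'
from h import *
for n in("top","side"): cap(n,n+"0")
a=cv2.imread("pics/top0.png");cv2.imwrite("pics/top0b.png",cv2.resize(a,(800,600),interpolation=cv2.INTER_CUBIC))
a=cv2.imread("pics/side0.png");cv2.imwrite("pics/side0b.png",cv2.resize(a,(800,600),interpolation=cv2.INTER_CUBIC))
for n in("top0","side0"): K,D,V=cal(n); print(K[0,0],D,-V[:3,:3].T@V[:3,3],V[:3,:3])
s=bot.read_state();print(s["position"],s["tcp_rot"],s["force"],s["opening"],s["time_s"])
E
```

```text
433.68410025143675 [-0.15732075  0.          0.          0.          0.        ] [ 0.32393877 -0.12144821  1.53248057] [[ 0.02452726 -0.99963339 -0.0114677 ]
 [-0.98922058 -0.02261205 -0.1446767 ]
 [ 0.14436435  0.01489261 -0.98941253]]
401.4070603367726 [-0.07382305  0.          0.          0.          0.        ] [ 0.40015755 -0.86267084  0.83525099] [[ 0.98880547 -0.1483061   0.01640241]
 [-0.09362322 -0.70226915 -0.70572851]
 [ 0.11618275  0.69629257 -0.70829248]]
[ 0.20293608 -0.59057554  0.29137436] [[ 3.24787397e-01 -9.45787003e-01 -3.04756791e-04]
 [-9.45785111e-01 -3.24787366e-01  1.92108147e-03]
 [-1.91591504e-03 -3.35708613e-04 -9.99998108e-01]] [-0.12063742 -0.40326139  0.99597097] 1.0010233627807712 0.1
```

View pics/top0b.png

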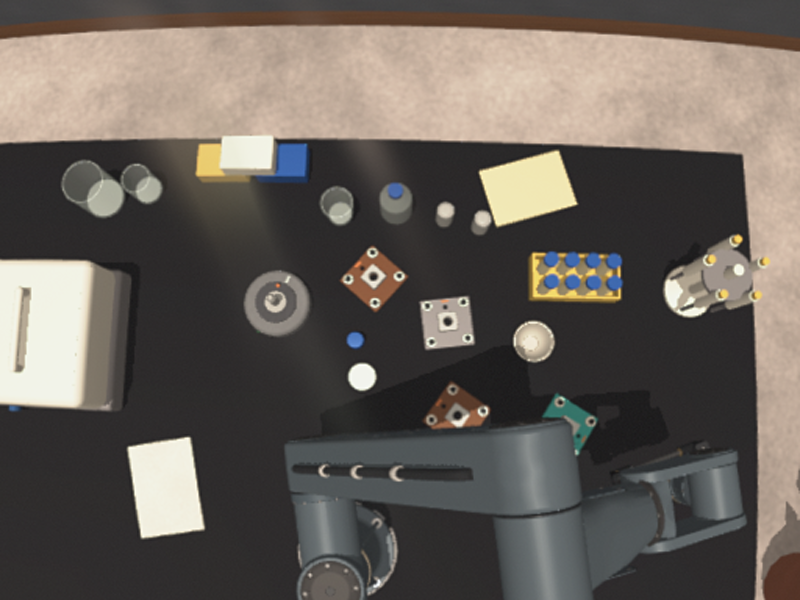

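View pics/side0b.png

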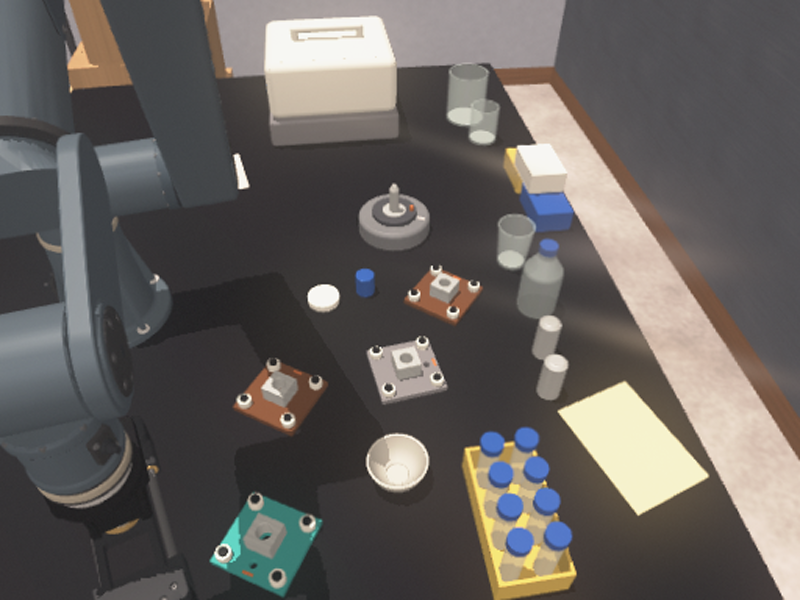

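The pictures show four candidates for the plate, in the 800x600 top view: grey at (447,322), brown at (374,277) and (457,413), and turquoise at (570,425). I choose the grey one. For the cap, the free-standing blue cylinder at (355,340) is the match; the others are the bottle's cap at (395,190) and the rack lids around (580,270). The drive is at (277,300). Its orange pin is at about (278,285) and the white line at (289,279). Next is a close crop.

Run:
```python
import cv2,numpy as np
a=cv2.imread("pics/top0.png");b=cv2.imread("pics/side0.png")
c1=cv2.resize(a[165:235,150:220],(400,400),interpolation=cv2.INTER_CUBIC)  # x150 y165 s=5.714
c2=cv2.resize(a[180:250,220:320],(400,280),interpolation=cv2.INTER_CUBIC) #s=4 x220,y180
c3=cv2.resize(b[110:165,220:285],(400,338),interpolation=cv2.INTER_CUBIC)
o=np.zeros((600,800,3),np.uint8);o[:400,:400]=c1;o[:280,400:]=c2;o[280:600,400:]=c3[:320];cv2.imwrite("pics/crop1.png",o)
```

```text
(no output)
```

View pics/crop1.png

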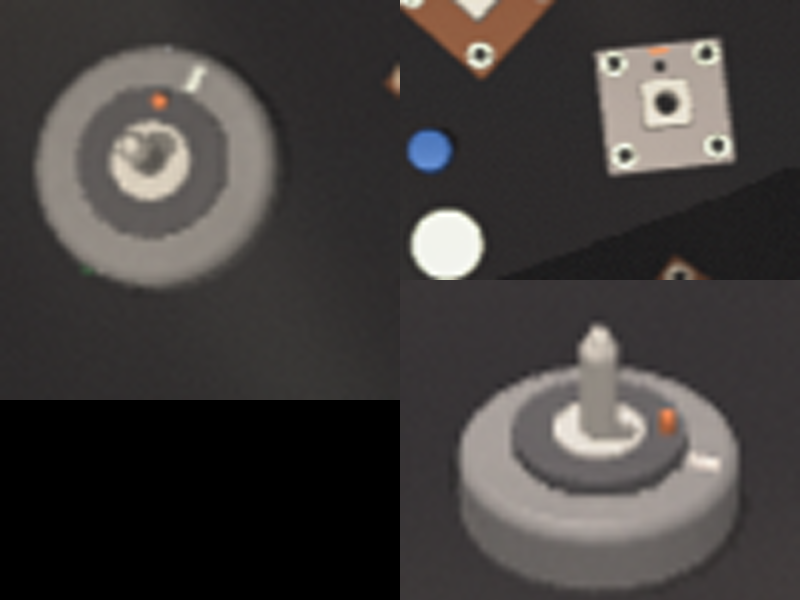

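Run:
```python
from h import *
f=lambda x,y,x0,y0,s:(x0+(x+.5)/s-.5,y0+(y+.5)/s-.5)
t=lambda n,u,z:print(n,px2w(fn,*u,z).round(4))
fn="top0"
c=f(152,162,150,165,5.714);t("ring",c,.0495);t("shoulder",f(150,160,150,165,5.714),.05)
t("pin",f(158,101,150,165,5.714),.0585);t("line",f(195,79,150,165,5.714),.04)
t("hubtop",f(267,104,220,180,4),.038);t("hole",f(259,66,220,180,4),.01);t("bar",f(258,49,220,180,4),.01)
for p in[(195,53),(320,38),(335,160),(210,175)]:t("corner",f(*p,220,180,4),.01)
t("cap",f(30,151,220,180,4),.042)
fn="side0"
t("s ring",f(199,159,220,110,6.154),.0495);t("s shoulder",f(198,149,220,110,6.154),.05);t("s pin",f(268,132,220,110,6.154),.0585);t("s line",f(305,183,220,110,6.154),.04)
g=lambda x,y:((x+.5)*.64-.5,(y+.5)*.64-.5)
t("s tip",f(198,48,220,110,6.154),.11)
t("s hub",g(406,358),.038);t("s cap",g(365,276),.042)
```

```text
ring [0.5467 0.1723 0.0495]
shoulder [0.5478 0.1735 0.05  ]
pin [0.5829 0.1687 0.0585]
line [0.6004 0.15   0.04  ]
hubtop [ 0.5125 -0.2122  0.038 ]
hole [ 0.5499 -0.2063  0.01  ]
bar [ 0.5651 -0.2052  0.01  ]
corner [ 0.5603 -0.1493  0.01  ]
corner [ 0.5763 -0.2603  0.01  ]
corner [ 0.4677 -0.2746  0.01  ]
corner [ 0.452  -0.1647  0.01  ]
cap [ 0.4664 -0.008   0.042 ]
s ring [0.5462 0.1655 0.0495]
s shoulder [0.5468 0.1734 0.05  ]
s pin [0.5836 0.1722 0.0585]
s line [0.6002 0.1504 0.04  ]
s tip [0.5472 0.1786 0.11  ]
s hub [ 0.514  -0.2128  0.038 ]
s cap [ 0.4677 -0.0115  0.042 ]
```

Two views agree, so I take these positions:

| Item | Position (x, y) | Angle |
|---|---|---|
| Hub | (0.513, -0.2125) | Plate yaw ≈ 8° |
| Drive axis | (0.547, 0.1735) | Pin bearing ≈ -4° |
| Cap | (0.467, -0.009) | – |

Jaws will go along the plate's y axis. First I move above the plate.

```bash
cat >> h.py <<'E'
from scipy.spatial.transform import Rotation as Ro
def go(p,yaw):  # TCP world target, tool-x yaw deg, tool down -> offset cm, rotvec deg
    s=bot.read_state();R=np.array(s["tcp_rot"]);y=np.radians(yaw)
    T=np.array([[np.cos(y),np.sin(y),0],[np.sin(y),-np.cos(y),0],[0,0,-1.]])
    print("t",round(s["time_s"],2),"pos",np.round(s["position"],4),"yaw",round(np.degrees(np.arctan2(R[1,0],R[0,0])),2),"F",np.round(s["force"],1),"op",round(s["opening"],3),"->off",totool(p,s).round(2),"rot",Ro.from_matrix(R.T@T).as_rotvec(degrees=True).round(2))
E
python3 -c "
from h import *
go([.513,-.2125,.2],-82)"
```

```text
t 0.1 pos [ 0.2029 -0.5906  0.2914] yaw -71.05 F [-0.1 -0.4  1. ] op 1.001 ->off [-25.67 -41.6    9.2 ] rot [-1.000e-02  1.100e-01  1.095e+01]
```

{"api": "arm_command", "payload": {"targets": [{"offset": [-2.5,-4.1,0.9],"rot": [0,0,5],"gripper": 0},{"offset": [-5,-8.2,1.8],"rot": [0,0.1,10.9],"gripper": 0},{"offset": [-7.5,-12.3,2.7],"rot": [0,0.1,10.9],"gripper": 0},{"offset": [-10,-16.4,3.6],"rot": [0,0.1,10.9],"gripper": 0},{"offset": [-12.5,-20.5,4.5],"rot": [0,0.1,10.9],"gripper": 0},{"offset": [-15,-24.6,5.4],"rot": [0,0.1,10.9],"gripper": 0},{"offset": [-17.5,-28.7,6.3],"rot": [0,0.1,10.9],"gripper": 0},{"offset": [-20,-32.8,7.2],"rot": [0,0.1,10.9],"gripper": 0}]}}

```text
time_s: 0.9
position: [0.4491, -0.2937, 0.2197]
tcp_rot: [[0.14, -0.99, 0.0], [-0.99, -0.14, -0.001], [0.001, 0.0, -1.0]]
force: [0.3, -0.7, 0.0]
opening: 1.004
```

```bash
python3 -c "
from h import *
go([.513,-.2125,.2],-82)"
```

```text
t 0.9 pos [ 0.4491 -0.2937  0.2197] yaw -81.96 F [ 0.3 -0.7  0. ] op 1.004 ->off [-7.15 -7.46  1.96] rot [ 0.   -0.08  0.04]
```

{"api": "arm_command", "payload": {"targets": [{"offset": [-3.4,-3.6,1],"rot": [0,0,0],"gripper": 0},{"offset": [-6,-6.3,1.7],"rot": [0,0,0],"gripper": 0},{"offset": [-7.15,-7.5,2],"rot": [0,0,0],"gripper": 0},{"offset": [-7.15,-7.5,2],"rot": [0,0,0],"gripper": 0}]}}

```text
time_s: 1.3
position: [0.5133, -0.2116, 0.1992]
tcp_rot: [[0.144, -0.99, -0.001], [-0.99, -0.144, -0.0], [0.0, 0.001, -1.0]]
force: [-0.4, 0.0, -0.4]
opening: 1.004
```

Run:
```python
from h import *
f=cap("wrist","w1")
cv2.imwrite("pics/w1b.png",cv2.resize(cv2.imread("pics/w1.png"),(800,600),interpolation=cv2.INTER_CUBIC))
go([.513,-.2125,.2],-82)
for n,p in dict(hub=[.513,-.2125,.038],hole=[.5487,-.2075,.01]).items(): print(n,(w2px("w1",p)+.5)/.64-.5)
```

```text
t 1.35 pos [ 0.5127 -0.213   0.1996] yaw -81.79 F [ 0.1  0.2 -0.1] op 0.998 ->off [-0.05 -0.04 -0.04] rot [ 0.06 -0.06  0.21]
hub [400.15312632 302.35567138]
hole [400.27672215 234.53242076]
```

View pics/w1b.png

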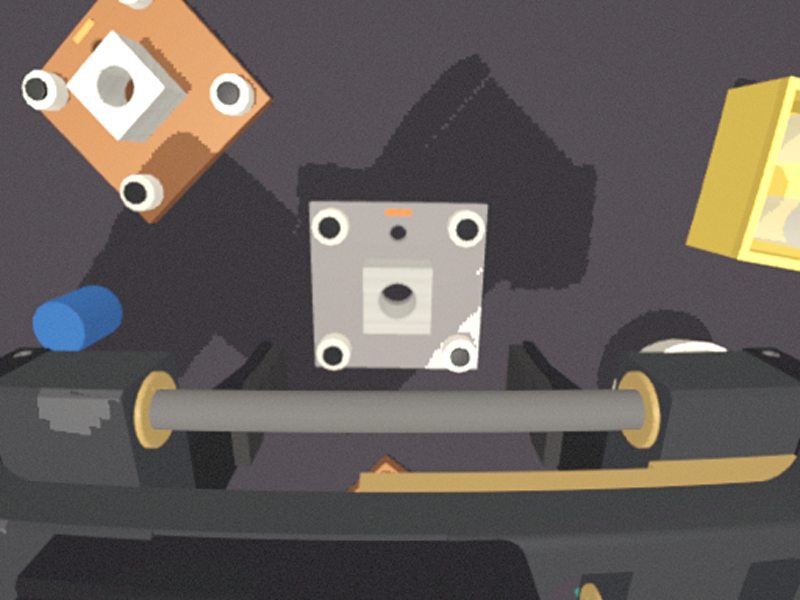

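The wrist view shows the grey plate square between the fingers. The bore is at (397,300) against a predicted (400,302), and the hole at (398,233) against (400,234.5), so it needs about 1.5 mm of correction. I'll descend and grip.

{"api": "arm_command", "payload": {"targets": [{"offset": [-0.15,-0.1,4],"rot": [0,0,0.5],"gripper": 0},{"offset": [-0.15,-0.1,8],"rot": [0,0,0.5],"gripper": 0},{"offset": [-0.15,-0.1,10.5],"rot": [0,0,0.5],"gripper": 0},{"offset": [-0.15,-0.1,11.6],"rot": [0,0,0.5],"gripper": 0},{"offset": [-0.15,-0.1,11.6],"rot": [0,0,0.5],"gripper": 0},{"offset": [-0.15,-0.1,11.6],"rot": [0,0,0.5],"gripper": 0.5},{"offset": [-0.15,-0.1,11.6],"rot": [0,0,0.5],"gripper": 1},{"offset": [-0.15,-0.1,11.6],"rot": [0,0,0.5],"gripper": 1}]}}

```text
time_s: 2.15
position: [0.514, -0.2133, 0.0856]
tcp_rot: [[0.131, -0.991, 0.003], [-0.991, -0.131, -0.003], [0.004, -0.002, -1.0]]
force: [0.1, -0.5, 0.2]
opening: 0.811
```

{"api": "arm_command", "payload": {"targets": [{"offset": [0,0,0],"rot": [0,0,0],"gripper": 1},{"offset": [0,0,0],"rot": [0,0,0],"gripper": 1},{"offset": [0,0,0],"rot": [0,0,0],"gripper": 1}]}}

```text
time_s: 2.45
position: [0.5135, -0.2127, 0.0844]
tcp_rot: [[0.132, -0.991, 0.001], [-0.991, -0.132, -0.002], [0.002, -0.001, -1.0]]
force: [-0.0, 0.5, 0.8]
opening: 0.544
```

```bash
python3 -c "
from h import *
go([.513,-.2125,.22],-94)"
```

```text
t 2.45 pos [ 0.5135 -0.2127  0.0844] yaw -82.43 F [-0.   0.5  0.8] op 0.544 ->off [ 1.000e-02  4.000e-02 -1.356e+01] rot [-0.04 -0.11 11.57]
```

{"api": "arm_command", "payload": {"targets": [{"offset": [0,0,0],"rot": [0,0,0],"gripper": 1},{"offset": [0,0,0],"rot": [0,0,0],"gripper": 1},{"offset": [0,0,0],"rot": [0,0,0],"gripper": 1},{"offset": [0,0,0],"rot": [0,0,0],"gripper": 1}]}}

```text
time_s: 2.85
position: [0.5133, -0.2125, 0.0843]
tcp_rot: [[0.131, -0.991, 0.0], [-0.991, -0.131, -0.001], [0.001, -0.0, -1.0]]
force: [0.7, 1.5, 2.5]
opening: 0.458
```

{"api": "arm_command", "payload": {"targets": [{"offset": [0,0,-1],"rot": [0,0,0],"gripper": 1},{"offset": [0,0,-4],"rot": [0,0,0],"gripper": 1},{"offset": [0,0,-8],"rot": [0,0,4],"gripper": 1},{"offset": [0,0,-12],"rot": [0,0,8],"gripper": 1},{"offset": [0,0,-14],"rot": [0,0,11.5],"gripper": 1}]}}

```text
time_s: 3.35
position: [0.5141, -0.2131, 0.2275]
tcp_rot: [[-0.071, -0.997, 0.004], [-0.997, 0.071, -0.005], [0.004, -0.005, -1.0]]
force: [0.2, -0.7, -3.2]
opening: 0.455
```

```bash
python3 -c "
from h import *
go([.547,.1735,.225],-94)"
```

```text
t 3.35 pos [ 0.5141 -0.2131  0.2275] yaw -94.09 F [ 0.2 -0.7 -3.2] op 0.455 ->off [-38.8   -0.52   0.08] rot [-0.27 -0.25 -0.09]
```

{"api": "arm_command", "payload": {"targets": [{"offset": [-3,0,0],"rot": [0,0,0],"gripper": 1},{"offset": [-8,0,0],"rot": [0,0,0],"gripper": 1},{"offset": [-13,0,0],"rot": [0,0,0],"gripper": 1},{"offset": [-18,-0.2,0],"rot": [0,0,0],"gripper": 1},{"offset": [-23,-0.4,0],"rot": [0,0,0],"gripper": 1},{"offset": [-28,-0.6,0],"rot": [0,0,0],"gripper": 1},{"offset": [-33,-0.6,0],"rot": [0,0,0],"gripper": 1},{"offset": [-36.5,-0.6,0],"rot": [0,0,0],"gripper": 1}]}}

```text
time_s: 4.15
position: [0.5437, 0.1543, 0.2235]
tcp_rot: [[-0.067, -0.998, -0.0], [-0.998, 0.067, -0.001], [0.001, 0.0, -1.0]]
force: [0.2, 0.2, -2.8]
opening: 0.456
```

{"api": "arm_command", "payload": {"targets": [{"offset": [-1.6,0,0],"rot": [0,0,0],"gripper": 1},{"offset": [-2.2,0,0],"rot": [0,0,0],"gripper": 1},{"offset": [-2.2,0,0],"rot": [0,0,0],"gripper": 1}]}}

```text
time_s: 4.45
position: [0.5457, 0.173, 0.2233]
tcp_rot: [[-0.068, -0.998, -0.0], [-0.998, 0.068, -0.002], [0.002, -0.0, -1.0]]
force: [0.1, -0.5, -2.9]
opening: 0.458
```

Run:
```python
from h import *
for n in("wrist","top","side"): cap(n,n+"2")
go([.547,.1735,.224],-94)
w=cv2.resize(cv2.imread("pics/wrist2.png"),(400,300));t=cv2.imread("pics/top2.png")[150:240,130:250];s=cv2.imread("pics/side2.png")[60:180,190:310]
o=np.zeros((600,800,3),np.uint8);o[:300,:400]=w;o[300:,:400]=cv2.resize(t,(400,300),interpolation=cv2.INTER_CUBIC);o[:400,400:]=cv2.resize(s,(400,400),interpolation=cv2.INTER_CUBIC);cv2.imwrite("pics/c2.png",o)
```

```text
t 4.6 pos [0.5459 0.1715 0.2234] yaw -94.06 F [ 0.1 -0.1 -3.4] op 0.458 ->off [-0.2  -0.09 -0.06] rot [ 0.   -0.13 -0.06]
```

View pics/c2.png

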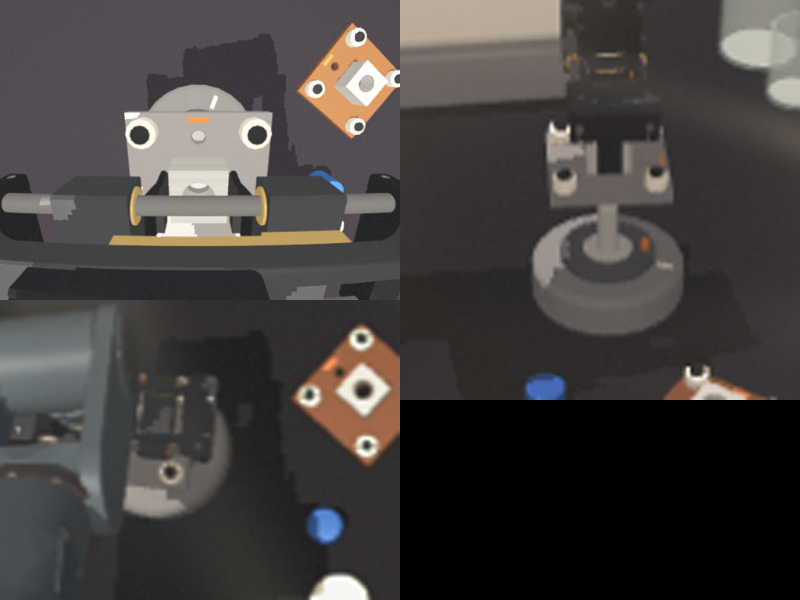

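The plate hangs above the shaft. In the side crop it sits centred over it, with the orange bar and the pin on matching sides. I'll lower onto the cone and watch the forces.

{"api": "arm_command", "payload": {"targets": [{"offset": [-0.1,-0.1,1.5],"rot": [0,0,0],"gripper": 1},{"offset": [-0.1,-0.1,2.7],"rot": [0,0,0],"gripper": 1},{"offset": [-0.1,-0.1,3.2],"rot": [0,0,0],"gripper": 1},{"offset": [-0.1,-0.1,3.6],"rot": [0,0,0],"gripper": 1},{"offset": [-0.1,-0.1,3.6],"rot": [0,0,0],"gripper": 1}]}}

```text
time_s: 5.1
position: [0.5468, 0.1737, 0.1869]
tcp_rot: [[-0.069, -0.998, -0.001], [-0.998, 0.069, -0.002], [0.002, 0.001, -1.0]]
force: [-0.0, -0.1, -3.6]
opening: 0.454
```

{"api": "arm_command", "payload": {"targets": [{"offset": [0,0,0.2],"rot": [0,0,0],"gripper": 1},{"offset": [0,0,0.4],"rot": [0,0,0],"gripper": 1},{"offset": [0,0,0.4],"rot": [0,0,0],"gripper": 1}]}}

```text
time_s: 5.4
position: [0.547, 0.1742, 0.1835]
tcp_rot: [[-0.069, -0.998, 0.0], [-0.998, 0.069, -0.002], [0.002, -0.001, -1.0]]
force: [-0.2, 1.0, -3.8]
opening: 0.454
```

{"api": "arm_command", "payload": {"targets": [{"offset": [0,0,0.4],"rot": [0,0,0],"gripper": 1},{"offset": [0,0,0.8],"rot": [0,0,0],"gripper": 1},{"offset": [0,0,1.2],"rot": [0,0,0],"gripper": 1},{"offset": [0,0,1.2],"rot": [0,0,0],"gripper": 1}]}}

```text
time_s: 5.8
position: [0.5465, 0.174, 0.1707]
tcp_rot: [[-0.069, -0.998, -0.001], [-0.998, 0.069, -0.002], [0.002, 0.001, -1.0]]
force: [-0.3, 0.2, -4.7]
opening: 0.459
```

```bash
python3 -c "
from h import *
go([.547,.1735,.147],-94)"
```

```text
t 5.8 pos [0.5465 0.174  0.1707] yaw -93.95 F [-0.3  0.2 -4.7] op 0.459 ->off [ 0.04 -0.05  2.37] rot [ 0.06 -0.11  0.05]
```

{"api": "arm_command", "payload": {"targets": [{"offset": [0,0,0.6],"rot": [0,0,0],"gripper": 1},{"offset": [0,0,1.2],"rot": [0,0,0],"gripper": 1},{"offset": [0,0,1.8],"rot": [0,0,0],"gripper": 1},{"offset": [0,0,2.2],"rot": [0,0,0],"gripper": 1},{"offset": [0,0,2.2],"rot": [0,0,0],"gripper": 1}]}}

```text
time_s: 6.3
position: [0.5466, 0.1739, 0.1486]
tcp_rot: [[-0.069, -0.998, -0.001], [-0.998, 0.069, -0.002], [0.002, 0.001, -1.0]]
force: [-0.6, -0.3, -3.9]
opening: 0.458
```

{"api": "arm_command", "payload": {"targets": [{"offset": [0,0,0.2],"rot": [0,0,0],"gripper": 1},{"offset": [0,0,0.4],"rot": [0,0,0],"gripper": 1},{"offset": [0,0,0.4],"rot": [0,0,0],"gripper": 1}]}}

```text
time_s: 6.6
position: [0.547, 0.174, 0.1454]
tcp_rot: [[-0.069, -0.998, 0.0], [-0.998, 0.069, -0.002], [0.002, -0.0, -1.0]]
force: [-0.5, 0.3, -3.8]
opening: 0.456
```

Next I step down to find contact with the pin, or entry into the hole. Resting on the pin corresponds to TCP ≈ 0.143.

{"api": "arm_command", "payload": {"targets": [{"offset": [0,0,0.1],"rot": [0,0,0],"gripper": 1},{"offset": [0,0,0.2],"rot": [0,0,0],"gripper": 1},{"offset": [0,0,0.2],"rot": [0,0,0],"gripper": 1}]}}

```text
time_s: 6.9
position: [0.547, 0.174, 0.1435]
tcp_rot: [[-0.069, -0.998, 0.0], [-0.998, 0.069, -0.002], [0.002, -0.0, -1.0]]
force: [-0.5, 0.1, -3.0]
opening: 0.455
```

{"api": "arm_command", "payload": {"targets": [{"offset": [0,0,0.1],"rot": [0,0,0],"gripper": 1},{"offset": [0,0,0.1],"rot": [0,0,0],"gripper": 1}]}}

```text
time_s: 7.1
position: [0.5471, 0.174, 0.1429]
tcp_rot: [[-0.069, -0.998, 0.001], [-0.998, 0.069, -0.002], [0.002, -0.001, -1.0]]
force: [-0.6, 0.3, 0.0]
opening: 0.461
```

{"api": "arm_command", "payload": {"targets": [{"offset": [0,0,0.1],"rot": [0,0,0],"gripper": 1},{"offset": [0,0,0.1],"rot": [0,0,0],"gripper": 1}]}}

```text
time_s: 7.3
position: [0.5471, 0.1741, 0.1425]
tcp_rot: [[-0.069, -0.998, 0.001], [-0.998, 0.069, -0.002], [0.002, -0.001, -1.0]]
force: [-2.7, -0.2, 5.8]
opening: 0.457
```

Contact with the pin, about 9 N. I'll ease off slightly and turn in small steps.

{"api": "arm_command", "payload": {"targets": [{"offset": [0,0,-0.05],"rot": [0,0,0],"gripper": 1},{"offset": [0,0,-0.05],"rot": [0,0,-1],"gripper": 1},{"offset": [0,0,-0.05],"rot": [0,0,-1],"gripper": 1}]}}

```text
time_s: 7.6
position: [0.547, 0.1736, 0.1425]
tcp_rot: [[-0.05, -0.999, 0.0], [-0.999, 0.05, -0.002], [0.002, -0.001, -1.0]]
force: [-2.9, -2.4, 5.3]
opening: 0.457
```

{"api": "arm_command", "payload": {"targets": [{"offset": [0,0,0],"rot": [0,0,-1],"gripper": 1},{"offset": [0,0,0],"rot": [0,0,-1],"gripper": 1}]}}

```text
time_s: 7.8
position: [0.547, 0.1734, 0.1425]
tcp_rot: [[-0.033, -0.999, 0.0], [-0.999, 0.033, -0.003], [0.003, -0.001, -1.0]]
force: [-3.0, -1.9, 5.7]
opening: 0.457
```

{"api": "arm_command", "payload": {"targets": [{"offset": [0,0,0],"rot": [0,0,-1],"gripper": 1},{"offset": [0,0,0],"rot": [0,0,-1],"gripper": 1}]}}

```text
time_s: 8.0
position: [0.5472, 0.1734, 0.1426]
tcp_rot: [[-0.016, -1.0, 0.001], [-1.0, 0.016, -0.003], [0.003, -0.001, -1.0]]
force: [-3.3, -1.5, 6.9]
opening: 0.462
```

{"api": "arm_command", "payload": {"targets": [{"offset": [0,0,0],"rot": [0,0,-1],"gripper": 1},{"offset": [0,0,0],"rot": [0,0,-1],"gripper": 1}]}}

```text
time_s: 8.2
position: [0.5473, 0.1734, 0.1427]
tcp_rot: [[0.002, -1.0, 0.001], [-1.0, -0.002, -0.003], [0.003, -0.001, -1.0]]
force: [-2.8, -2.4, 6.6]
opening: 0.459
```

Run:
```python
from h import *
cap("wrist","w3");cap("side","s3")
w=cv2.imread("pics/w3.png");s=cv2.imread("pics/side0.png")
s2=cv2.imread("pics/s3.png")[100:170,210:300]
o=np.zeros((600,800,3),np.uint8)
o[:300,:]=cv2.resize(w[130:250,100:420],(800,300),interpolation=cv2.INTER_CUBIC)
o[300:,:400]=cv2.resize(w[145:205,215:295],(400,300),interpolation=cv2.INTER_CUBIC)
o[300:,400:]=cv2.resize(s2,(386,300),interpolation=cv2.INTER_CUBIC)[:, :400] if 0 else cv2.resize(s2,(400,300),interpolation=cv2.INTER_CUBIC)
cv2.imwrite("pics/c3.png",o)
```

```text
(no output)
```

View pics/c3.png

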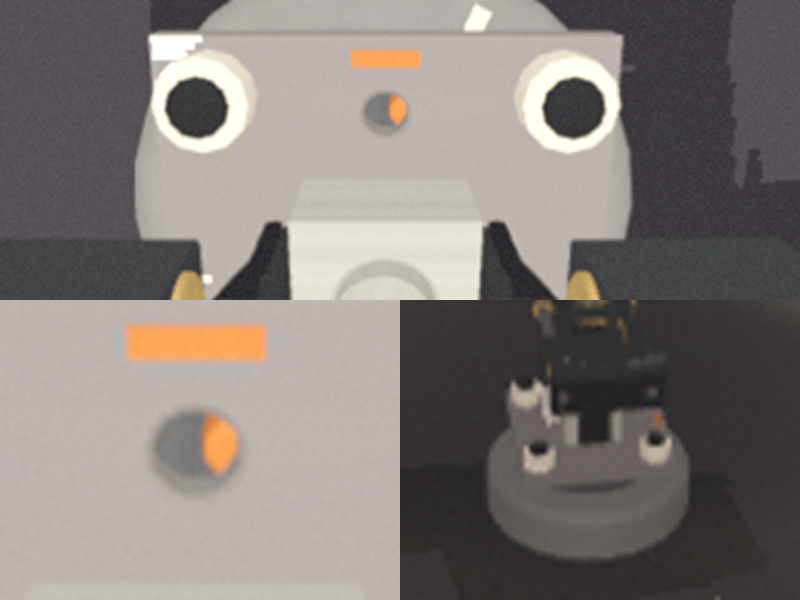

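The view through the hole, with the plate at 0°, shows the orange pin displaced to the right by about 39 px. At 8.4 px/mm that is about 4.7 mm, or 7.4°. So the pin lies near -7.4°, and I'll turn back to it.

{"api": "arm_command", "payload": {"targets": [{"offset": [0,0,0],"rot": [0,0,2],"gripper": 1},{"offset": [0,0,0],"rot": [0,0,4],"gripper": 1},{"offset": [0,0,0],"rot": [0,0,5.5],"gripper": 1},{"offset": [0,0,0],"rot": [0,0,6.5],"gripper": 1},{"offset": [0,0,0],"rot": [0,0,7],"gripper": 1},{"offset": [0,0,0],"rot": [0,0,7],"gripper": 1}]}}

```text
time_s: 8.9
position: [0.5468, 0.1739, 0.1411]
tcp_rot: [[-0.121, -0.993, -0.001], [-0.993, 0.121, -0.002], [0.002, 0.0, -1.0]]
force: [0.8, -0.6, -2.5]
opening: 0.452
```

{"api": "arm_command", "payload": {"targets": [{"offset": [0,0,0],"rot": [0,0,0.7],"gripper": 1},{"offset": [0,0,0],"rot": [0,0,0.7],"gripper": 1}]}}

```text
time_s: 9.1
position: [0.5469, 0.1739, 0.1414]
tcp_rot: [[-0.133, -0.991, -0.0], [-0.991, 0.133, -0.002], [0.002, 0.0, -1.0]]
force: [-0.9, 0.3, -3.2]
opening: 0.456
```

The load has gone, so the hole is over the pin. I'll lower in small steps.

{"api": "arm_command", "payload": {"targets": [{"offset": [0,0,0.1],"rot": [0,0,0],"gripper": 1},{"offset": [0,0,0.2],"rot": [0,0,0],"gripper": 1},{"offset": [0,0,0.2],"rot": [0,0,0],"gripper": 1}]}}

```text
time_s: 9.4
position: [0.5469, 0.174, 0.1397]
tcp_rot: [[-0.133, -0.991, -0.0], [-0.991, 0.133, -0.002], [0.002, -0.0, -1.0]]
force: [0.5, -0.0, -3.5]
opening: 0.454
```

{"api": "arm_command", "payload": {"targets": [{"offset": [0,0,0.1],"rot": [0,0,0],"gripper": 1},{"offset": [0,0,0.2],"rot": [0,0,0],"gripper": 1},{"offset": [0,0,0.3],"rot": [0,0,0],"gripper": 1},{"offset": [0,0,0.3],"rot": [0,0,0],"gripper": 1}]}}

```text
time_s: 9.8
position: [0.5469, 0.174, 0.1368]
tcp_rot: [[-0.133, -0.991, 0.0], [-0.991, 0.133, -0.002], [0.002, -0.0, -1.0]]
force: [-0.1, -0.8, -3.4]
opening: 0.455
```

{"api": "arm_command", "payload": {"targets": [{"offset": [0,0,0.1],"rot": [0,0,0],"gripper": 1},{"offset": [0,0,0.1],"rot": [0,0,0],"gripper": 1}]}}

```text
time_s: 10.0
position: [0.547, 0.174, 0.1359]
tcp_rot: [[-0.133, -0.991, 0.0], [-0.991, 0.133, -0.002], [0.002, -0.0, -1.0]]
force: [0.9, 0.1, -4.4]
opening: 0.458
```

{"api": "arm_command", "payload": {"targets": [{"offset": [0,0,0.1],"rot": [0,0,0],"gripper": 1},{"offset": [0,0,0.1],"rot": [0,0,0],"gripper": 1}]}}

```text
time_s: 10.2
position: [0.547, 0.174, 0.1349]
tcp_rot: [[-0.133, -0.991, 0.0], [-0.991, 0.133, -0.002], [0.002, -0.0, -1.0]]
force: [0.0, 0.1, -2.8]
opening: 0.454
```

{"api": "arm_command", "payload": {"targets": [{"offset": [0,0,0.1],"rot": [0,0,0],"gripper": 1},{"offset": [0,0,0.1],"rot": [0,0,0],"gripper": 1}]}}

```text
time_s: 10.4
position: [0.5471, 0.174, 0.1343]
tcp_rot: [[-0.133, -0.991, 0.001], [-0.991, 0.133, -0.002], [0.002, -0.001, -1.0]]
force: [-0.7, -0.5, -0.9]
opening: 0.456
```

{"api": "arm_command", "payload": {"targets": [{"offset": [0,0,0.05],"rot": [0,0,0],"gripper": 1},{"offset": [0,0,0.05],"rot": [0,0,0],"gripper": 1}]}}

```text
time_s: 10.6
position: [0.5471, 0.174, 0.1342]
tcp_rot: [[-0.133, -0.991, 0.001], [-0.991, 0.133, -0.002], [0.002, -0.001, -1.0]]
force: [-1.9, -0.5, 4.6]
opening: 0.459
```

Seated: TCP 0.1342, about 9 mm below the contact height, with the load carried by the seat. I'll ease off and release.

{"api": "arm_command", "payload": {"targets": [{"offset": [0,0,-0.05],"rot": [0,0,0],"gripper": 0.5},{"offset": [0,0,-0.05],"rot": [0,0,0],"gripper": 0.3},{"offset": [0,0,-0.05],"rot": [0,0,0],"gripper": 0.1},{"offset": [0,0,-0.05],"rot": [0,0,0],"gripper": 0.1},{"offset": [0,0,-0.05],"rot": [0,0,0],"gripper": 0.1},{"offset": [0,0,-0.05],"rot": [0,0,0],"gripper": 0.1}]}}

```text
time_s: 11.2
position: [0.547, 0.174, 0.1339]
tcp_rot: [[-0.133, -0.991, 0.0], [-0.991, 0.133, -0.002], [0.002, -0.001, -1.0]]
force: [0.2, 0.0, 0.5]
opening: 0.853
```

{"api": "arm_command", "payload": {"targets": [{"offset": [0,0,0],"rot": [0,0,0],"gripper": 0.1},{"offset": [0,0,-2],"rot": [0,0,0],"gripper": 0.1},{"offset": [0,0,-6],"rot": [0,0,0],"gripper": 0.1},{"offset": [0,0,-9],"rot": [0,0,0],"gripper": 0.1},{"offset": [0,0,-9],"rot": [0,0,0],"gripper": 0.1}]}}

```text
time_s: 11.7
position: [0.5496, 0.1746, 0.2283]
tcp_rot: [[-0.133, -0.991, 0.01], [-0.991, 0.133, -0.001], [-0.001, -0.01, -1.0]]
force: [0.9, -0.7, 0.2]
opening: 0.898
```

Run:
```python
from h import *
cap("wrist","w4");cap("side","s4")
cv2.imwrite("pics/w4b.png",np.hstack([cv2.resize(cv2.imread("pics/w4.png"),(400,300)),cv2.resize(cv2.imread("pics/s4.png")[90:180,200:320],(400,300),interpolation=cv2.INTER_CUBIC)]))
for p in([.547,.174,.11],[.547,.174,.088],[.582,.169,.06]): print((w2px("w4",p)+.5)*400/512-.5,w2px("s4",p))
go([.467,-.0095,.2],-90)
```

```text
[200.31072589 166.06612359] [251.90317372 118.23206583]
[200.15586827 159.25851512] [251.8670482  124.01171509]
[200.31494046 123.09886806] [262.81873832 131.27346615]
t 11.8 pos [0.5471 0.1742 0.2246] yaw -97.65 F [ 0.3 -0.4 -0.4] op 0.898 ->off [19.26  5.5   2.47] rot [-0.11 -0.08 -7.65]
```

View pics/w4b.png

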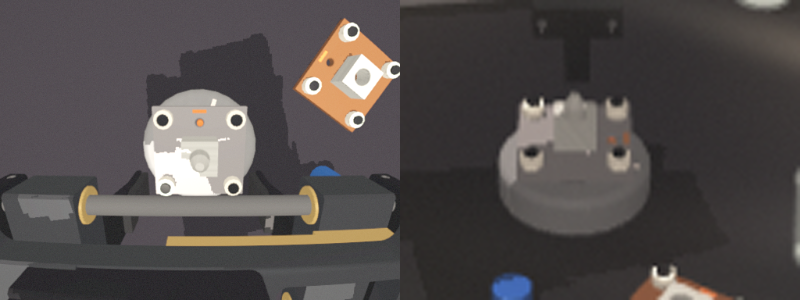

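The plate is down flat with the orange pin in its hole: (200,123) in the wrist half, exactly as predicted. Next is the cap.

{"api": "arm_command", "payload": {"targets": [{"offset": [3,0.9,0],"rot": [0,0,-4],"gripper": 0.1},{"offset": [7.5,2.1,0],"rot": [0,0,-7.6],"gripper": 0.1},{"offset": [12,3.4,0.8],"rot": [0,0,-7.6],"gripper": 0.1},{"offset": [16.5,4.7,1.6],"rot": [0,0,-7.6],"gripper": 0.1},{"offset": [19.2,5.5,2.4],"rot": [0,0,-7.6],"gripper": 0.1},{"offset": [19.2,5.5,2.4],"rot": [0,0,-7.6],"gripper": 0.1},{"offset": [19.2,5.5,2.4],"rot": [0,0,-7.6],"gripper": 0.1}]}}

```text
time_s: 12.5
position: [0.4662, -0.0091, 0.1992]
tcp_rot: [[-0.003, -1.0, -0.002], [-1.0, 0.003, -0.001], [0.001, 0.002, -1.0]]
force: [0.2, -0.1, 0.1]
opening: 0.898
```

Run:
```python
from h import *
cap("wrist","w5")
cv2.imwrite("pics/w5b.png",cv2.resize(cv2.imread("pics/w5.png"),(800,600),interpolation=cv2.INTER_CUBIC))
go([.467,-.0095,.079],-90)
for p in([.467,-.0095,.042],[.467,.0085,.042],[.485,-.0095,.042]): print((w2px("w5",p)+.5)/.64-.5)
```

```text
t 12.55 pos [ 0.4669 -0.0086  0.1996] yaw -90.07 F [ 0.5 -0.8  0.8] op 0.899 ->off [ 0.08 -0.02 12.06] rot [ 0.05 -0.06 -0.07]
[399.39500172 301.76479905]
[368.27593455 301.85062219]
[399.35138264 271.33881582]
```

View pics/w5b.png

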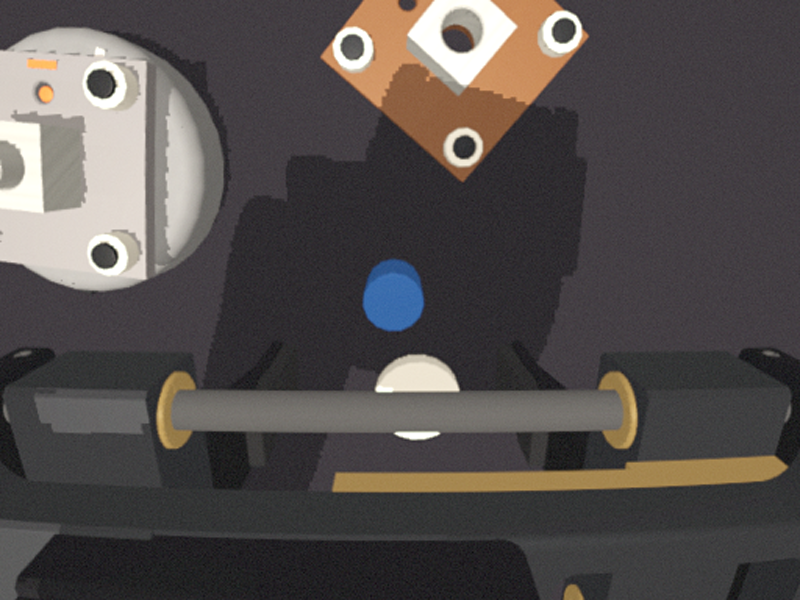

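The cap's top is centred at (393,301) against a predicted (399,302), so it lies about 3.5 mm to +y. I'll correct, descend and grip.

{"api": "arm_command", "payload": {"targets": [{"offset": [-0.3,0,4],"rot": [0,0,0],"gripper": 0.1},{"offset": [-0.3,0,8],"rot": [0,0,0],"gripper": 0.1},{"offset": [-0.3,0,11],"rot": [0,0,0],"gripper": 0.1},{"offset": [-0.3,0,12],"rot": [0,0,0],"gripper": 0.3},{"offset": [-0.3,0,12],"rot": [0,0,0],"gripper": 1},{"offset": [-0.3,0,12],"rot": [0,0,0],"gripper": 1},{"offset": [-0.3,0,12],"rot": [0,0,0],"gripper": 1},{"offset": [-0.3,0,12],"rot": [0,0,0],"gripper": 1}]}}

```text
time_s: 13.35
position: [0.4678, -0.0061, 0.0815]
tcp_rot: [[-0.001, -1.0, 0.003], [-1.0, 0.001, -0.002], [0.002, -0.003, -1.0]]
force: [0.5, -0.3, 1.1]
opening: 0.53
```

{"api": "arm_command", "payload": {"targets": [{"offset": [0,0,0],"rot": [0,0,0],"gripper": 1},{"offset": [0,0,0],"rot": [0,0,0],"gripper": 1},{"offset": [0,0,0],"rot": [0,0,0],"gripper": 1},{"offset": [0,0,0],"rot": [0,0,0],"gripper": 1},{"offset": [0,0,0],"rot": [0,0,0],"gripper": 1}]}}

```text
time_s: 13.85
position: [0.4674, -0.0062, 0.0811]
tcp_rot: [[-0.001, -1.0, 0.002], [-1.0, 0.001, -0.002], [0.002, -0.002, -1.0]]
force: [-0.2, 0.5, 7.2]
opening: 0.401
```

```bash
python3 -c "
from h import *
go([.547,.174,.21],-90)"
```

```text
t 13.85 pos [ 0.4674 -0.0062  0.0811] yaw -90.05 F [-0.2  0.5  7.2] op 0.401 ->off [-18.    -7.97 -12.91] rot [-0.12 -0.12 -0.05]
```

{"api": "arm_command", "payload": {"targets": [{"offset": [0,0,-1.5],"rot": [0,0,0],"gripper": 1},{"offset": [0,0,-5],"rot": [0,0,0],"gripper": 1},{"offset": [0,0,-9],"rot": [0,0,0],"gripper": 1},{"offset": [-1,-0.4,-13],"rot": [0,0,0],"gripper": 1},{"offset": [-5,-2.2,-13],"rot": [0,0,0],"gripper": 1},{"offset": [-9,-4,-13],"rot": [0,0,0],"gripper": 1},{"offset": [-13,-5.8,-13],"rot": [0,0,0],"gripper": 1},{"offset": [-16.5,-7.3,-13],"rot": [0,0,0],"gripper": 1}]}}

```text
time_s: 14.65
position: [0.5405, 0.1609, 0.2103]
tcp_rot: [[-0.001, -1.0, 0.001], [-1.0, 0.001, -0.002], [0.002, -0.001, -1.0]]
force: [0.5, -0.3, -0.5]
opening: 0.399
```

{"api": "arm_command", "payload": {"targets": [{"offset": [-1.5,-0.65,0],"rot": [0,0,0],"gripper": 1},{"offset": [-1.5,-0.65,0],"rot": [0,0,0],"gripper": 1},{"offset": [-1.5,-0.65,0],"rot": [0,0,0],"gripper": 1}]}}

```text
time_s: 14.95
position: [0.5456, 0.1734, 0.2095]
tcp_rot: [[-0.0, -1.0, -0.002], [-1.0, 0.0, -0.003], [0.003, 0.002, -1.0]]
force: [0.4, 0.8, -1.0]
opening: 0.4
```

Run:
```python
from h import *
cap("wrist","w6");cap("side","s6")
cv2.imwrite("pics/w6b.png",np.hstack([cv2.resize(cv2.imread("pics/w6.png"),(400,300)),cv2.resize(cv2.imread("pics/s6.png")[70:160,195:315],(400,300),interpolation=cv2.INTER_CUBIC)]))
go([.547,.174,.195],-90)
```

```text
t 15.05 pos [0.5456 0.1726 0.2097] yaw -90.13 F [ 0.5 -0.4 -0.9] op 0.403 ->off [-0.14 -0.14  1.47] rot [ 0.09 -0.14 -0.13]
```

View pics/w6b.png

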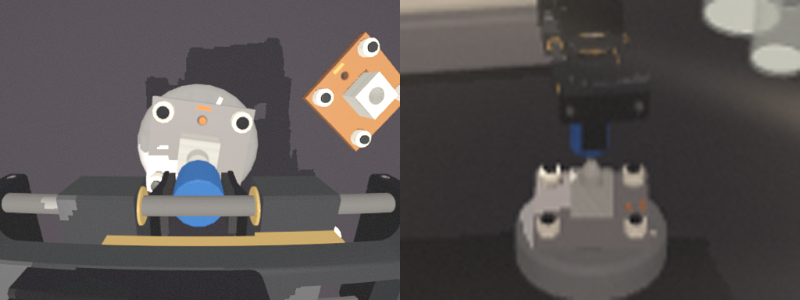

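The cap is held upright over the shaft. I'll correct by about 1.3 mm and lower.

{"api": "arm_command", "payload": {"targets": [{"offset": [-0.1,-0.12,1],"rot": [0,0,0],"gripper": 1},{"offset": [-0.1,-0.12,1.8],"rot": [0,0,0],"gripper": 1},{"offset": [-0.1,-0.12,2.3],"rot": [0,0,0],"gripper": 1},{"offset": [-0.1,-0.12,2.3],"rot": [0,0,0],"gripper": 1}]}}

```text
time_s: 15.45
position: [0.547, 0.1745, 0.1857]
tcp_rot: [[-0.001, -1.0, -0.003], [-1.0, 0.001, -0.002], [0.002, 0.002, -1.0]]
force: [-0.5, -0.8, -0.5]
opening: 0.399
```

{"api": "arm_command", "payload": {"targets": [{"offset": [0,0,0.3],"rot": [0,0,0],"gripper": 1},{"offset": [0,0,0.5],"rot": [0,0,0],"gripper": 1},{"offset": [0,0,0.5],"rot": [0,0,0],"gripper": 1}]}}

```text
time_s: 15.75
position: [0.5477, 0.1751, 0.1818]
tcp_rot: [[-0.001, -1.0, 0.0], [-1.0, 0.001, -0.002], [0.002, -0.0, -1.0]]
force: [0.0, -0.6, -0.5]
opening: 0.405
```

{"api": "arm_command", "payload": {"targets": [{"offset": [0,0,0.3],"rot": [0,0,0],"gripper": 1},{"offset": [0,0,0.6],"rot": [0,0,0],"gripper": 1},{"offset": [0,0,0.6],"rot": [0,0,0],"gripper": 1}]}}

```text
time_s: 16.05
position: [0.5477, 0.1748, 0.1756]
tcp_rot: [[-0.001, -1.0, 0.0], [-1.0, 0.001, -0.002], [0.002, -0.0, -1.0]]
force: [0.0, -1.4, -1.1]
opening: 0.4
```

{"api": "arm_command", "payload": {"targets": [{"offset": [0,0,0.2],"rot": [0,0,0],"gripper": 1},{"offset": [0,0,0.4],"rot": [0,0,0],"gripper": 1},{"offset": [0,0,0.4],"rot": [0,0,0],"gripper": 1}]}}

```text
time_s: 16.35
position: [0.5478, 0.1748, 0.1717]
tcp_rot: [[-0.001, -1.0, 0.0], [-1.0, 0.001, -0.002], [0.002, -0.0, -1.0]]
force: [1.1, -2.2, -1.5]
opening: 0.403
```

{"api": "arm_command", "payload": {"targets": [{"offset": [0,0,0.1],"rot": [0,0,0],"gripper": 1},{"offset": [0,0,0.1],"rot": [0,0,0],"gripper": 1}]}}

```text
time_s: 16.55
position: [0.5478, 0.1748, 0.1709]
tcp_rot: [[-0.001, -1.0, 0.0], [-1.0, 0.001, -0.002], [0.002, -0.0, -1.0]]
force: [1.4, -2.3, -0.9]
opening: 0.4
```

{"api": "arm_command", "payload": {"targets": [{"offset": [0,0,0.1],"rot": [0,0,0],"gripper": 1},{"offset": [0,0,0.1],"rot": [0,0,0],"gripper": 1}]}}

```text
time_s: 16.75
position: [0.5479, 0.1748, 0.17]
tcp_rot: [[-0.001, -1.0, 0.0], [-1.0, 0.001, -0.002], [0.002, -0.0, -1.0]]
force: [0.2, -4.0, 0.9]
opening: 0.404
```

{"api": "arm_command", "payload": {"targets": [{"offset": [0,0,0.05],"rot": [0,0,0],"gripper": 1},{"offset": [0,0,0.05],"rot": [0,0,0],"gripper": 1}]}}

```text
time_s: 16.95
position: [0.5478, 0.1748, 0.1696]
tcp_rot: [[-0.001, -1.0, 0.0], [-1.0, 0.001, -0.002], [0.002, -0.0, -1.0]]
force: [0.6, -4.2, 1.3]
opening: 0.399
```

There is a slight sideways rub, 4 N towards -y. I'll shift 0.7 mm that way and continue.

{"api": "arm_command", "payload": {"targets": [{"offset": [0.07,0,0],"rot": [0,0,0],"gripper": 1},{"offset": [0.07,0,0.05],"rot": [0,0,0],"gripper": 1},{"offset": [0.07,0,0.05],"rot": [0,0,0],"gripper": 1}]}}

```text
time_s: 17.25
position: [0.5479, 0.1747, 0.1692]
tcp_rot: [[-0.001, -1.0, 0.001], [-1.0, 0.001, -0.001], [0.001, -0.001, -1.0]]
force: [0.0, -1.4, 3.0]
opening: 0.402
```

{"api": "arm_command", "payload": {"targets": [{"offset": [0,0,0.05],"rot": [0,0,0],"gripper": 1},{"offset": [0,0,0.05],"rot": [0,0,0],"gripper": 1}]}}

```text
time_s: 17.45
position: [0.5478, 0.1747, 0.1692]
tcp_rot: [[-0.001, -1.0, 0.001], [-1.0, 0.001, -0.001], [0.001, -0.001, -1.0]]
force: [-2.1, -1.1, 5.1]
opening: 0.4
```

The cap rests on the hub at TCP 0.1692, as expected (0.169). I'll release, back off and check.

{"api": "arm_command", "payload": {"targets": [{"offset": [0,0,-0.03],"rot": [0,0,0],"gripper": 0.5},{"offset": [0,0,-0.03],"rot": [0,0,0],"gripper": 0.3},{"offset": [0,0,-0.03],"rot": [0,0,0],"gripper": 0.1},{"offset": [0,0,-0.03],"rot": [0,0,0],"gripper": 0.1},{"offset": [0,0,-0.03],"rot": [0,0,0],"gripper": 0.1},{"offset": [0,0,-0.03],"rot": [0,0,0],"gripper": 0.1},{"offset": [0,0,-0.03],"rot": [0,0,0],"gripper": 0.1}]}}

```text
time_s: 18.15
position: [0.5478, 0.1743, 0.1687]
tcp_rot: [[-0.001, -1.0, 0.0], [-1.0, 0.001, -0.002], [0.002, -0.0, -1.0]]
force: [-0.3, 0.0, -0.1]
opening: 0.88
```

{"api": "arm_command", "payload": {"targets": [{"offset": [0,0,-1],"rot": [0,0,0],"gripper": 0.1},{"offset": [0,0,-4],"rot": [0,0,0],"gripper": 0.1},{"offset": [0,0,-8],"rot": [0,0,0],"gripper": 0.1},{"offset": [0,0,-11],"rot": [0,0,0],"gripper": 0.1},{"offset": [0,0,-11],"rot": [0,0,0],"gripper": 0.1}]}}

```text
time_s: 18.65
position: [0.5504, 0.175, 0.2844]
tcp_rot: [[-0.001, -1.0, 0.012], [-1.0, 0.001, -0.0], [0.0, -0.012, -1.0]]
force: [0.8, 0.8, -0.1]
opening: 0.903
```

Run:
```python
from h import *
cap("wrist","w7");cap("side","s7")
o=np.hstack([cv2.resize(cv2.imread("pics/w7.png")[60:300,106:426],(400,300)),cv2.resize(cv2.imread("pics/s7.png")[90:180,200:320],(400,300),interpolation=cv2.INTER_CUBIC)])
for z in(.088,.130):
  p=[.547,.174,z];a=w2px("w7",p);b=w2px("s7",p)
  print(z,(a-[106,60])*1.25,(b-[200,90])*3.333+[400,0])
cv2.imwrite("pics/w7b.png",o)
go([.547,.174,.2],-90)
```

```text
0.088 [187.2309823  160.85272815] [572.87287167 113.36104639]
0.13 [187.60336585 175.75001746] [573.10589761  76.18497728]
t 18.75 pos [0.5478 0.1745 0.28  ] yaw -90.04 F [ 0.4  0.9 -0.4] op 0.9 ->off [0.04 0.1  8.  ] rot [-0.15 -0.08 -0.04]
```

View pics/w7b.png

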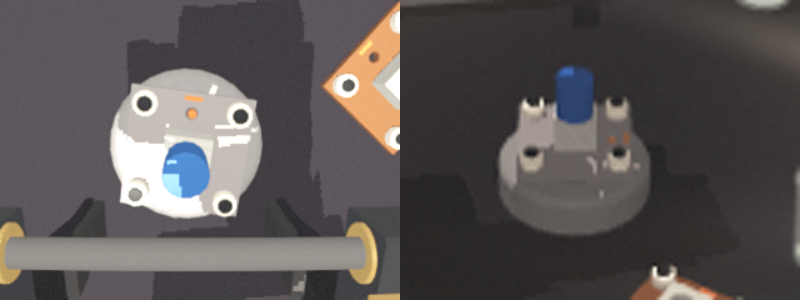

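The cap stands upright on the hub. Its top centre is at (575,75) in the side crop against a predicted (573,76), and the pin is still in its hole. The gripper is clear, so I'm handing in.

```bash
python3 -c "
from rig import ticket; print(ticket.hand_in())"
```

```text
the job is handed in; nothing more can be done
None
```

The grey port plate is seated flat on the drive with the orange pin in its hole, and the blue cap is fully down on the plate's hub. I handed the job in at about 19 s, with the gripper clear of everything.

- **Plate:** My first bearing for the pin, -4°, was about 3.4° off, so the plate rested on the pin at about 9 N. I turned it 4° the wrong way, then saw the pin through the hole and turned back to about -7.6°. It dropped about 9 mm and seated with about 8 N.
- **Cap:** It rubbed the shaft sideways at about 4 N, so I shifted 0.7 mm and it went down with about 6 N. It rested at TCP height 0.1692 m, against 0.169 m expected.
- **Last checks:** The final pictures show the pin in its hole. The cap is upright, with its top within about 3 px of the predicted spot in both views.
- **Bystanders:** I felt no contact with any of the other things on the bench, but I did not compare their positions before and after.

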